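# Clear the tea tin and start the kettle

## Robot

A 6-joint arm with a two-finger parallel gripper is mounted at the origin on the work surface. World frame = base frame: x ahead of the robot, y to its left, z up, the work surface at z = 0. Lengths are in mm, angles in rad, forces in N, time in s.
With the tool pointing down it reaches from about 350 to 975 mm from the base axis. Payload 4.9 kg.
Tool frame: the origin (TCP) lies between the finger pads; the fingertips stand 11 mm ahead of it and the grasp point (between the pads) lies 8 mm behind it; z points along the fingers, y is the direction in which the jaws open and shut (so a half turn about z gives the same grasp; the last joint's range is limited). The gripper opens to 85 mm and grips with 20 to 120 N. Pads are 22 mm wide; open, the fingers measure 114 mm over their backs; the gripper's body (76 mm by 85 mm) begins 54 mm behind the grasp point. The pads swing forward as they close: fully open they stand 13 mm farther back than shut.
Start: joints at [-1.244, 0.053, 1.613, -0, 1.476, -0.119], TCP at [269.48, -563.899, 242.304] pointing down, gripper open.
Joint ranges: [-3.01, 3.01], [-1.01, 2.22], [0.06, 2.58], [-1.02, 4.17], [0.09, 2.62], [-3.14, 3.14]. Speed limits (rad/s): [2.57, 2.57, 3.14, 3.14, 3.14, 3.14].

## Interface

Orientations are given as a unit quaternion [x, y, z, w].
In Python, from plant import status, snapshot, camera_info, workorder, spot_in, spot_point gives the robot as it stands.
- The arm moves only by the tool step_arm, never from a script. Its argument "motion" is a list that holds one entry, the list of rows, each a list of 7 numbers: the turn, a rotation vector about the world's x, y, z in degrees, then the shift along the world's x, y, z in m, then the opening, from 0 (shut) to 1 (fully open). A call has 1 to 5 rows; each row is the pose to reach, as a shift and turn from the pose commanded when the call began; what a row does not reach only later rows make up. A row lasts 1/10 s, in which the tool goes at most 50 mm and 8.59 degrees, less where a joint would pass 70% of its speed; a pose out of reach is approached as far as the arm can. A call with a gripper value outside its range is refused whole. The fingers move at their own pace and stop on an object; "grip_force" is the grip in N (left out, the last holds). Time passes only in rows, so rows that repeat a pose let the fingers close. It gives the time, the measured TCP pose, the force and the opening at its end, in the units of the state.
- status.get_state(): the state, without advancing time (a new reading comes with each control period).
- snapshot(name): name is "side" or "top"; returns the picture (480x640x3 uint8, blue, green, red); there is no depth.
- camera_info(name): a dict with "camera_matrix" (3x3 intrinsics, pixels), "D" ([k1, k2, p1, p2, k3] as OpenCV has them; the pictures are not rectified), "R" (3x3) and "t" (3): a world point X has camera coordinates R X + t. Camera axes: x right, y down, z forward; pixel columns grow to the right and rows downward; lengths in mm; the calibration is good to about 2 mm. A picture is of the moment at which its call begins. camera_info takes no time and is no camera call.
- workorder.sign_off(): hands the job in, once; it reports no verdict.
Trained networks look in the newest picture that a camera, given by its name, has taken for a name from the list of things; names that differ only in an ending like _2 or _b are one class to them, and where a whole thing is asked for, a point or a joint stands for the part that bears it (a point fixed in the world has none). Each returns a list of dicts, best first, with "p" (0 to 1); they miss things now and then, are a little off and sometimes report something else, mostly with a low value. They report only what shows in the picture. A call takes as long as a camera call. They do not tell look-alikes from the thing itself.
- spot_in(query, camera): "point" ([column, row] in pixels, amid what is visible of it).
- spot_point(query, camera): "point" ([column, row] in pixels: a listed point, or the origin of a listed thing).
The state is a dict: "time_s": time; "joint_pos": joint angles; "dq": joint speeds; "joint_torque": joint torques, N m; "tool_pos": TCP position; "tcp_rot": TCP orientation; "ft_force": force on the tool from outside, world axes, zero at the start; "moment": the same for the moment, N m; "grip_width": opening from 0.0 (shut) to 1.0 (fully open).
Only numpy, scipy, OpenCV 4.12 (cv2) and the standard library are available. Lean on these libraries where they do the work, as an engineer would, in place of code of your own. Each camera call takes 0.05 s, during which the arm holds its last target. There are 200 camera calls.

## Task

The tea tin has been left lying across the keys of the kettle station: move it away and leave it lying flat on the wooden tea board. Then start the kettle by pressing three keys fully down, one at a time and each let up again before the next: the large round key, then the long bar, then the small square. Press no key out of turn, never the cross-shaped one, and do not knock the other things about.

Things in the scene. Friction and masses are not known exactly. Their poses are not given: they have to be found in the camera images.
- station: Kettle station, fixed: brushed metal slab 170 (x) by 385 (y) by 26 mm high. Its origin is on the counter under the centre of the black key panel (150 by 150 mm, top 28 mm above the counter); the slab runs from y = -85 to +300 mm; the round kettle dock is centred at y = +200 mm. z up. The four keys stand at x = +-27, y = +-27 mm, which key is at which corner varies
- tin: Closed tea tin, bare metal, 64 (x) by 130 (y) by 46 mm high, about 0.16 kg, lying flat across the tops of the keys. Origin: centre of its underside, z up
- board: Wooden tea board, fixed flat on the counter: 280 (x) by 200 (y) by 14 mm. Origin: centre of its underside; the small bowl stands towards its +x end, the rest is free
- round_top (a point): Large round key, 36 mm across. Bare steel; its flat top stands 12 mm above the black panel. This point: centre of the key's top face (moves with the key); x and y axes as the station's
- bar_top (a point): Long bar key, 14 (x) by 40 (y) mm. Bare steel; its flat top stands 12 mm above the black panel. This point: centre of the key's top face (moves with the key); x and y axes as the station's
- square_top (a point): Small square key, 18 by 18 mm. Bare steel; its flat top stands 12 mm above the black panel. This point: centre of the key's top face (moves with the key); x and y axes as the station's
- cross_top (a point): Cross-shaped key, 38 mm across with arms 12 mm wide. Bare steel; its flat top stands 12 mm above the black panel. This point: centre of the key's top face (moves with the key); x and y axes as the station's
- round_key (a joint): Spring key travel in m: 0 is up, 0.005 fully down; it takes about 1.2 N to start and 4 N to bottom out, and springs back by itself
- bar_key (a joint): Spring key travel in m: 0 is up, 0.005 fully down; it takes about 1.2 N to start and 4 N to bottom out, and springs back by itself
- square_key (a joint): Spring key travel in m: 0 is up, 0.005 fully down; it takes about 1.2 N to start and 4 N to bottom out, and springs back by itself
- cross_key (a joint): Spring key travel in m: 0 is up, 0.005 fully down; it takes about 1.2 N to start and 4 N to bottom out, and springs back by itself
- round_trip (a joint): Hidden catch inside the station under the round key (not to be handled): remembers the deepest the key has been pressed so far, in m; about 0 if it was never pressed
- bar_trip (a joint): Hidden catch inside the station under the bar key (not to be handled): remembers the deepest the key has been pressed so far, in m; about 0 if it was never pressed
- square_trip (a joint): Hidden catch inside the station under the square key (not to be handled): remembers the deepest the key has been pressed so far, in m; about 0 if it was never pressed
- cross_trip (a joint): Hidden catch inside the station under the cross key (not to be handled): remembers the deepest the key has been pressed so far, in m; about 0 if it was never pressed
- kettle: Steel kettle on the station's dock, 155 mm across, 250 mm high with its foot, its handle towards +x and spout towards -x; 1.2 kg, loose. Origin: centre of its underside
- bowl: Small white bowl on the tea board, 76 mm across, 50 mm high, loose. Origin: centre of its underside
- mug: White mug, 84 mm across, 100 mm high, handle at its +y, loose on the counter. Origin: centre of its underside
- spoon: Metal spoon about 0.2 m long lying on the counter along its x axis, loose. Origin: underside
- honey: Honey jar, 64 mm across, 100 mm high, loose. Origin: centre of its underside
- pitcher: Steel milk pitcher, 80 mm across, 95 mm high, handle at its -y, loose. Origin: centre of its underside
There are look-alikes about, which are no part of the job. Of the things that look like the tin, the smaller one is meant.

How it is judged (in metres and radians):
On the way, in this order (a step that is already met when the one before it is completed fails the run):
1. the tea tin lies flat on the tea board, let go (x of tin in the frame of board between -0.12 and 0.12 m and y of tin in the frame of board between -0.085 and 0.085 m and z of tin in the frame of board between 0.01 and 0.018 m and angle between tin's own z axis and vertical below 0.08 rad and contact force between tin and the fingers below 0.1 N and linear speed of tin below 0.02 m/s), for 0.2 s.
2. the round key is fully down, the other keys up (value of joint round_key above 0.0037 m and value of joint each of bar_key, square_key, cross_key below 0.0015 m), for 0.05 s.
3. the bar key is fully down, the other keys up (value of joint bar_key above 0.0037 m and value of joint each of round_key, square_key, cross_key below 0.0015 m), for 0.05 s.
4. the square key is fully down, the other keys up (value of joint square_key above 0.0037 m and value of joint each of round_key, bar_key, cross_key below 0.0015 m), for 0.05 s.
At the end, for the whole second after the job is handed in: The tin lies flat (within 0.08 rad), still and unheld on the tea board, its centre within 120 mm (x) and 85 mm (y) of the board's; round, bar and square keys were pressed in that order, all four keys are up (within 1 mm), and the cross key was never pressed (3 mm) (all of step 1 and value of joint each of round_key, bar_key, square_key, cross_key below 0.001 m and value of joint each of round_trip, bar_trip, square_trip above 0.003 m and value of joint cross_trip below 0.003 m); the robot touches nothing.
It fails at once if a key goes down while the tin still lies over the keys (value of joint any of round_trip, bar_trip, square_trip, cross_trip above 0.003 m and horizontal distance between tin and station below 0.1 m).
It fails at once if the cross-shaped key is pressed (value of joint cross_trip above 0.003 m).
It fails at once if the bar key is pressed before the round key (value of joint bar_trip above 0.003 m and value of joint round_trip below 0.003 m).
It fails at once if the square key is pressed before the bar key (value of joint square_trip above 0.003 m and value of joint bar_trip below 0.003 m).
It fails at once if another thing on the counter is shoved more than 30 mm or knocked over (distance of any of kettle, bowl, mug, spoon, honey, pitcher from where it was at the start of the episode above 0.03 m or angle between any of kettle, bowl, mug, honey, pitcher's own z axis and vertical above 0.4 rad).
It also fails if it takes over 54 s, if anything falls off the work surface, if the arm or the gripper's body presses on something with over 40 N, if the wrist force passes 120 N, or if a joint passes its speed limit or range.

## Working session

There is one attempt and no reset: what is moved stays moved. The work goes in short steps, Python scripts to look and compute and a tool call to move; the robot and the scene stay as the last step left them, time stands still between calls to the robot, and variables do not carry over. Pictures are saved under pics/ and viewed, about 8 in all and at most 12, crops included, and the job is handed in when it is done.

Besides the shell and the picture viewer there is one more tool, called after "Call:" by a JSON object that holds its "api" and its "payload". step_arm: Moves the arm, as the interface text tells. Its arguments: {"type":"object","properties":{"motion":{"type":"array","items":{"type":"array","items":{"type":"array","items":{"type":"number"}}}},"grip_force":{"type":"number"}},"required":["motion"]}

```bash
mkdir -p pics; cat > h.py <<'E'
import numpy as np, cv2
from plant import status, snapshot, camera_info, workorder, spot_in, spot_point
def cam(n):
    c=camera_info(n); return [np.array(c[k],float) for k in("camera_matrix","D","R","t")]
def px2w(n,p,z):
    K,D,R,t=cam(n); u=cv2.undistortPoints(np.array([[p]],float),K,D)[0,0]
    d=R.T@np.array([u[0],u[1],1]); o=-R.T@t.ravel(); return o+d*(z-o[2])/d[2]
def w2px(n,X):
    K,D,R,t=cam(n); return cv2.projectPoints(np.array(X,float).reshape(-1,1,3),cv2.Rodrigues(R)[0],t,K,D)[0][:,0]
E
python3 - <<'E'
from h import *
for n in("side","top"):
    cv2.imwrite(f"pics/{n}0.png",snapshot(n)); K,D,R,t=cam(n); print(n,K[0,0],-R.T@t)
    for q in("tin","board","station","bowl","kettle"):
        print(q,[(np.round(r["point"]).tolist(),round(r["p"],2)) for r in spot_point(q,n)[:3]])
print(status.get_state())
E
```

```text
side 500.3423657400446 [1317.06785642 -646.45992262  965.74641091]
tin [([395.0, 246.0], 0.84), ([355.0, 170.0], 0.82)]
board [([253.0, 304.0], 0.83)]
station [([393.0, 260.0], 0.58)]
bowl [([385.0, 324.0], 0.36)]
kettle [([433.0, 216.0], 0.73)]
top 464.4427519397721 [ 394.87723285  -41.44779418 1054.83066722]
tin [([153.0, 373.0], 0.64), ([234.0, 184.0], 0.63)]
board [([427.0, 216.0], 0.57)]
station [([325.0, 122.0], 0.72), ([331.0, 289.0], 0.7)]
bowl [([425.0, 178.0], 0.89)]
kettle [([151.0, 206.0], 0.92)]
{'time_s': 0.6, 'joint_pos': array([-1.24398513e+00,  5.27002915e-02,  1.61286650e+00, -1.21772690e-05,
        1.47602155e+00, -1.18969260e-01]), 'dq': array([-0.00090011,  0.0001129 , -0.00105328, -0.00089623, -0.00051228,
       -0.00035834]), 'joint_torque': array([-2.21876289e-03, -3.93410647e+01, -3.70231998e+01, -1.98518828e-04,
        8.16265365e-04, -8.90073977e-06]), 'tool_pos': array([ 269.48762809, -563.90416231,  242.32343166]), 'tcp_rot': array([ 9.75262514e-01,  2.21049834e-01, -5.80481243e-06,  2.77455251e-06]), 'ft_force': array([-0.37410783, -0.12839551,  0.47032437]), 'moment': array([ 0.01749791, -0.00500313, -0.03258498]), 'grip_width': 1.000955258308392}
```

View pics/top0.png

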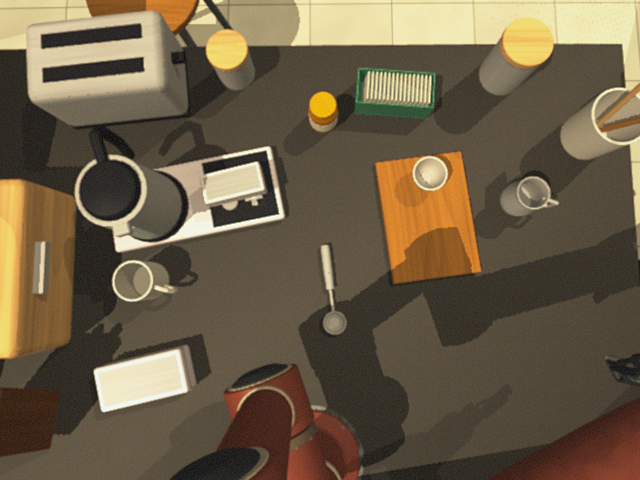

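View pics/side0.png

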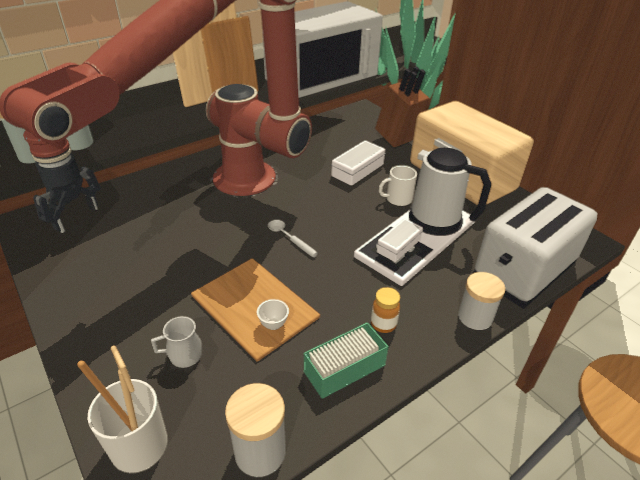

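The top view shows two tin look-alikes: a bare tin across the keys at about (234,184) and a larger white tin on the counter at (143,378). The smaller one lying on the key panel fits the description. The board is at about (428,218), with the bowl at (430,173). I'll confirm this in one enlarged crop.

```bash
python3 - <<'E'
from h import *
im=snapshot("top"); c=cv2.resize(im[135:260,100:300],None,fx=4,fy=4,interpolation=cv2.INTER_CUBIC)
cv2.imwrite("pics/crop1.png",c)
for z,ps in((26,[(271,148),(284,213),(115,250)]),(14,[(376,163),(461,153),(481,272),(394,284)]),(86,[(203,177),(262,163)])):
    for p in ps: print(z,p,px2w("top",p,z).round(0))
for q in("round_top","bar_top","square_top","cross_top"):
  for n in("top","side"):
    r=spot_point(q,n)
    for a in r[:2]: print(q,n,np.round(a["point"],1),round(a["p"],2),px2w(n,a["point"],40).round(0))
E
```

```text
26 (271, 148) [690.  85.  26.]
26 (284, 213) [541.  56.  26.]
26 (115, 250) [461. 433.  26.]
14 (376, 163) [ 657. -153.   14.]
14 (461, 153) [ 678. -348.   14.]
14 (481, 272) [ 407. -384.   14.]
14 (394, 284) [ 381. -189.   14.]
86 (203, 177) [611. 222.  86.]
86 (262, 163) [641.  97.  86.]
round_top top [227.2 201.5] 0.49 [566. 180.  40.]
round_top side [400.7 200.7] 0.54 [447. 312.  40.]
bar_top side [395.8 253.5] 0.55 [621. 133.  40.]
square_top side [411.6 245.6] 0.52 [622. 192.  40.]
cross_top top [255.6 195. ] 0.54 [580. 117.  40.]
cross_top side [410.  243.1] 0.22 [612. 196.  40.]
```

View pics/crop1.png

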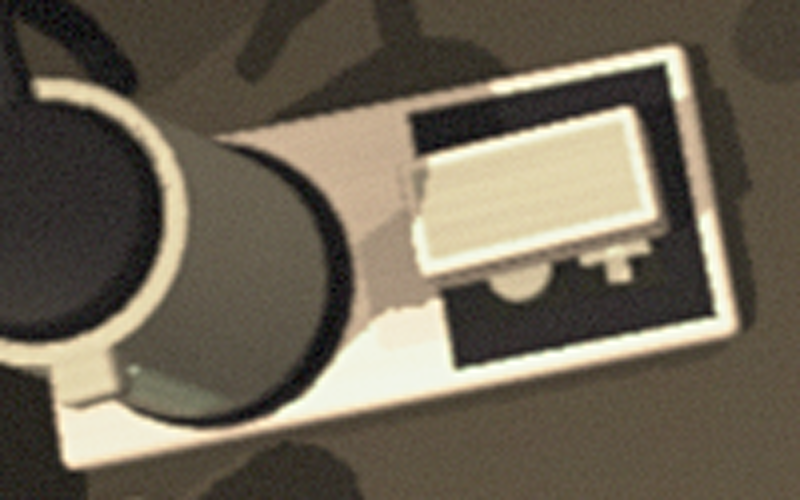

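```bash
python3 - <<'E'
from h import *
f=lambda p:(p[0]/4+99.9,p[1]/4+134.9)
P=[px2w("top",f(p),28) for p in((412,115),(668,65),(716,316),(456,368))]
print(np.round(P,1),np.mean(P,0))
for a,b in((1,0),(2,3)):
    d=P[b]-P[a];print(np.linalg.norm(d[:2]),np.degrees(np.arctan2(-d[0],d[1])))
for a,b in((1,2),(0,3)):
    d=P[a]-P[b];print(np.linalg.norm(d[:2]),np.degrees(np.arctan2(d[1],d[0])))
T=[px2w("top",f(p),86) for p in((418,160),(634,106),(660,224),(426,277))]
print(np.round(T,1),np.mean(T,0).round(1),[np.linalg.norm(T[i]-T[i-1]).round(1) for i in range(4)])
for i,j in((1,0),(2,3)):
    d=T[j]-T[i];print(np.degrees(np.arctan2(-d[0],d[1])))
m=np.mean(P,0);a=np.radians(11.5)
for sx in(1,-1):
  for sy in(1,-1): print(sx,sy,m[:2]+27*np.array([sx*np.cos(a)-sy*np.sin(a),sx*np.sin(a)+sy*np.cos(a)]))
# draw side crop w/ hypotheses
im=snapshot("side");cv2.imwrite("pics/crop2.png",cv2.resize(im[210:290,340:460],None,fx=6,fy=6,interpolation=cv2.INTER_CUBIC))
print(w2px("side",T))
E
```

```text
[[655.1 239.   28. ]
 [682.5  94.3  28. ]
 [539.1  66.8  28. ]
 [511.1 211.8  28. ]] [596.95132756 152.9903415   28.        ]
147.22089871719177 10.750996189591264
147.62273995601038 10.940341242655428
146.05133424216962 10.855083346132208
146.5390032612722 10.697934803468018
[[615.9 219.5  86. ]
 [644.1 104.7  86. ]
 [580.3  90.5  86. ]
 [553.  214.1  86. ]] [598.4 157.2  86. ] [np.float64(63.2), np.float64(118.2), np.float64(65.4), np.float64(126.6)]
13.794537284460798
12.444040991127784
1 1 [618.02636036 184.83124275]
1 -1 [628.79222882 131.9153087 ]
-1 1 [565.11042631 174.06537429]
-1 -1 [575.87629477 121.14944024]
[[419.59016279 228.22775284]
 [395.73353658 249.48945913]
 [375.84565321 238.51168721]
 [402.61777685 217.34427354]]
```

View pics/crop2.png

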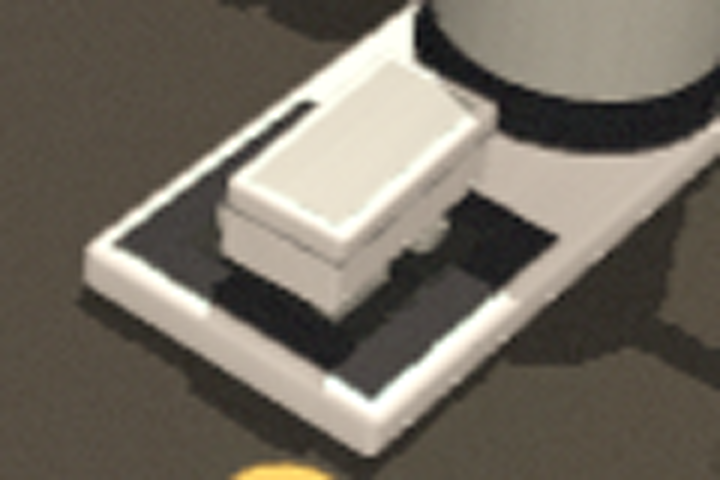

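The crop shows the small lidded tin lying over the keys. The round and cross keys peek out on its -x side: round at +y, cross at -y. I'll fly above the tin with the jaws along its x axis.

Call:
{"api": "step_arm", "payload": {"motion": [[[0,0,7.7,0.016,0.036,0,1],[0,0,15.4,0.032,0.072,0,1],[0,0,23.1,0.05,0.112,0,1],[0,0,30.8,0.068,0.152,0,1],[0,0,38.5,0.086,0.192,0,1]]]}}

```text
time_s: 1.6
tool_pos: [355.9, -370.4, 242.4]
tcp_rot: [0.847, 0.532, 0.0, 0.0]
ft_force: [1.1, -0.5, 0.9]
grip_width: 0.999
```

Call:
{"api": "step_arm", "payload": {"motion": [[[0,0,7.7,0.018,0.04,0,1],[0,0,15.4,0.036,0.08,0,1],[0,0,23.1,0.054,0.12,0,1],[0,0,30.8,0.072,0.16,0,1],[0,0,38.5,0.09,0.2,0,1]]]}}

```text
time_s: 2.1
tool_pos: [445.9, -170.2, 242.6]
tcp_rot: [0.624, 0.782, 0.0, 0.001]
ft_force: [0.2, -0.1, -0.1]
grip_width: 0.998
```

Call:
{"api": "step_arm", "payload": {"motion": [[[0,0,0,0.018,0.04,0,1],[0,0,0,0.036,0.08,0,1],[0,0,0,0.052,0.115,0,1],[0,0,0,0.068,0.15,0,1],[0,0,0,0.082,0.18,0,1]]]}}

```text
time_s: 2.6
tool_pos: [528.0, 10.1, 242.5]
tcp_rot: [0.625, 0.78, 0.0, 0.0]
ft_force: [0.3, -1.2, 0.1]
grip_width: 1.0
```

Call:
{"api": "step_arm", "payload": {"motion": [[[0,0,0,0.018,0.04,0,1],[0,0,0,0.036,0.078,-0.01,1],[0,0,0,0.052,0.114,-0.03,1],[0,0,0,0.065,0.14,-0.06,1],[0,0,0,0.07,0.15,-0.09,1]]]}}

```text
time_s: 3.1
tool_pos: [598.6, 160.7, 152.0]
tcp_rot: [0.625, 0.781, 0.001, 0.001]
ft_force: [0.1, -0.6, -0.2]
grip_width: 1.0
```

```bash
python3 - <<'E'
from h import *
a=snapshot("side")[190:290,330:460]; b=snapshot("top")[120:240,190:310]
print([w2px("side",[598.6,160.7,z]).round(0).tolist() for z in(152,86)])
a=cv2.resize(a,(390*2//2,300));b=cv2.resize(b,(390,390),interpolation=cv2.INTER_CUBIC)[:300+90]
a=cv2.copyMakeBorder(a,0,90,0,0,cv2.BORDER_CONSTANT)
cv2.imwrite("pics/c3.png",np.hstack([a,b]))
E
```

```text
[[[403.0, 214.0]], [[400.0, 233.0]]]
```

View pics/c3.png

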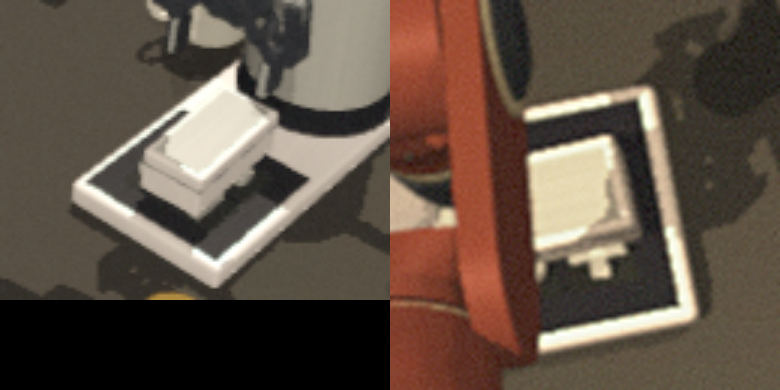

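```bash
python3 - <<'E'
from h import *
for p in((400.2,235.5),(377.7,241.7),(398,251.7),(422,228),(402.7,220.7)): print(px2w("side",p,86).round(1),px2w("side",p,82).round(1))
print(w2px("side",[598.6,160.7,86]))
s=status.get_state();print(s["tool_pos"],s["tcp_rot"])
E
```

```text
[608.5 153.6  86. ] [605.2 157.2  82. ]
[593.2  86.   86. ] [589.9  89.3  82. ]
[654.  103.7  86. ] [651.  107.1  82. ]
[619.  225.7  86. ] [615.9 229.7  82. ]
[564.5 203.8  86. ] [561.1 207.6  82. ]
[[399.66068007 232.63552426]]
[594.47851678 159.12665079 146.59063866] [ 0.62476355  0.78079861 -0.00351078 -0.00342207]
```

```bash
python3 - <<'E'
from h import *
s=status.get_state();print(s["time_s"],s["tool_pos"],s["tcp_rot"],s["dq"].round(3),s["joint_pos"])
snapshot("side");s=status.get_state();print(s["time_s"],s["tool_pos"],s["tcp_rot"],s["dq"].round(3),s["joint_pos"])
E
```

```text
3.2 [594.47851678 159.12665079 146.59063866] [ 0.62476355  0.78079861 -0.00351078 -0.00342207] [-0.029 -0.061 -0.03  -0.014  0.045 -0.011] [ 1.40603974e-01  1.11858114e-01  1.71430498e+00  1.74354934e-04
  1.32523348e+00 -8.05589980e-02]
3.25 [595.73687201 158.37419742 149.46945878] [ 0.62513585  0.7805104  -0.00221783 -0.00193795] [-0.024 -0.053 -0.044 -0.003  0.003 -0.002] [ 1.39271014e-01  1.09022132e-01  1.71228029e+00 -2.31045899e-04
  1.32617645e+00 -8.08505985e-02]
```

Call:
{"api": "step_arm", "payload": {"motion": [[[0,0,1,0.004,-0.001,0,1],[0,0,1,0.004,-0.001,-0.01,1],[0,0,1,0.004,-0.001,-0.02,1],[0,0,1,0.004,-0.001,-0.03,1],[0,0,1,0.004,-0.001,-0.035,1]]]}}

```text
time_s: 3.75
tool_pos: [600.7, 156.6, 115.7]
tcp_rot: [0.619, 0.785, -0.001, -0.001]
ft_force: [-0.7, -0.5, -0.8]
grip_width: 0.997
```

Call:
{"api": "step_arm", "payload": {"motion": [[[0,0,0,0,0,-0.005,1],[0,0,0,0,0,-0.01,1],[0,0,0,0,0,-0.012,1],[0,0,0,0,0,-0.012,1],[0,0,0,0,0,-0.012,1]]]}}

```text
time_s: 4.25
tool_pos: [601.7, 157.2, 105.6]
tcp_rot: [0.619, 0.786, 0.0, 0.0]
ft_force: [-0.4, 0.4, -0.2]
grip_width: 1.003
```

```bash
python3 - <<'E'
from h import *
a=snapshot("side")[180:280,330:460]
cv2.imwrite("pics/c4.png",cv2.resize(a,(780,600),interpolation=cv2.INTER_CUBIC))
s=status.get_state();print(s["tool_pos"],s["tcp_rot"],s["ft_force"])
E
```

```text
[601.75283497 157.19598692 105.70813501] [6.18764987e-01 7.85576078e-01 2.37560975e-04 2.44970351e-04] [ 0.00604182 -0.79819746  0.06254638]
```

View pics/c4.png

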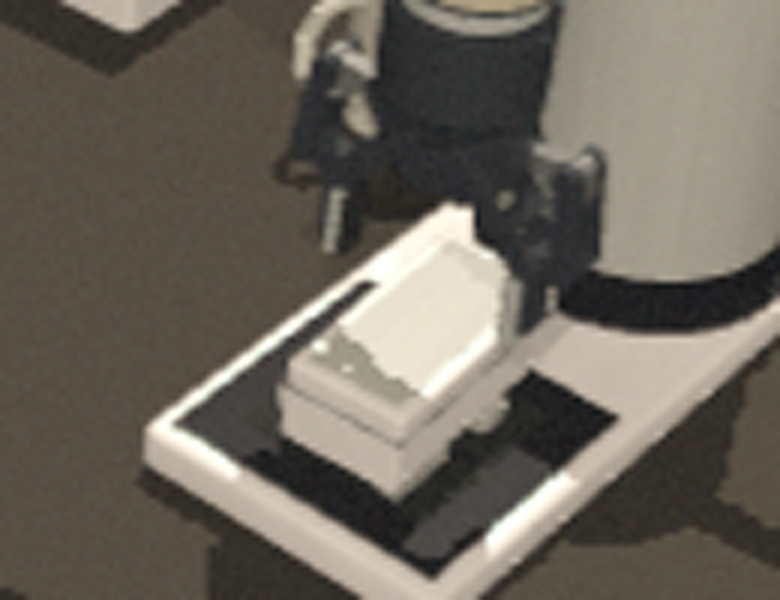

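The picture shows the open fingers straddling the tin, with the tips at about (386,222) and (418,236) in the side image. I'll nudge by 2–3 mm and descend.

Call:
{"api": "step_arm", "payload": {"motion": [[[0,0,0,0.002,-0.003,-0.004,1],[0,0,0,0.002,-0.003,-0.012,1],[0,0,0,0.002,-0.003,-0.02,1],[0,0,0,0.002,-0.003,-0.028,1],[0,0,0,0.002,-0.003,-0.034,1]]]}}

```text
time_s: 4.8
tool_pos: [602.8, 154.0, 69.8]
tcp_rot: [0.619, 0.786, -0.001, -0.001]
ft_force: [0.5, 0.7, -0.4]
grip_width: 0.998
```

Call:
{"api": "step_arm", "payload": {"motion": [[[0,0,0,0,0,-0.004,1],[0,0,0,0,0,-0.007,1],[0,0,0,0,0,-0.009,1],[0,0,0,0,0,-0.009,1],[0,0,0,0,0,-0.009,1]]]}}

```text
time_s: 5.3
tool_pos: [603.7, 154.2, 62.6]
tcp_rot: [0.619, 0.786, 0.0, 0.0]
ft_force: [0.0, 0.8, 0.5]
grip_width: 1.001
```

Call:
{"api": "step_arm", "payload": {"motion": [[[0,0,0,0,0,0,0.75],[0,0,0,0,0,0,0.6],[0,0,0,0,0,0,0.5],[0,0,0,0,0,0,0.5],[0,0,0,0,0,0,0.5]]], "grip_force": 25}}

```text
time_s: 5.8
tool_pos: [603.6, 154.1, 62.7]
tcp_rot: [0.619, 0.786, 0.0, 0.0]
ft_force: [-1.8, -1.4, 3.0]
grip_width: 0.743
```

Call:
{"api": "step_arm", "payload": {"motion": [[[0,0,0,0,0,0.005,0.5],[0,0,0,0,0,0.02,0.5],[0,0,0,0,0,0.045,0.5],[0,0,0,0,0,0.07,0.5],[0,0,0,0,0,0.09,0.5]]], "grip_force": 35}}

```text
time_s: 6.3
tool_pos: [604.0, 154.3, 154.7]
tcp_rot: [0.619, 0.786, 0.001, 0.001]
ft_force: [-0.3, 0.1, -1.6]
grip_width: 0.738
```

Call:
{"api": "step_arm", "payload": {"motion": [[[0,0,0,-0.004,-0.012,0,0.5],[0,0,0,-0.012,-0.04,0,0.5],[0,0,0,-0.024,-0.078,0,0.5],[0,0,0,-0.037,-0.118,0,0.5],[0,0,-1,-0.05,-0.16,0,0.5]]]}}

```text
time_s: 6.8
tool_pos: [551.7, -7.5, 151.0]
tcp_rot: [0.626, 0.78, -0.001, -0.001]
ft_force: [0.2, -0.2, -1.2]
grip_width: 0.74
```

Call:
{"api": "step_arm", "payload": {"motion": [[[0,0,-1,-0.013,-0.042,0,0.5],[0,0,-2,-0.026,-0.084,0,0.5],[0,0,-3,-0.039,-0.126,0,0.5],[0,0,-4,-0.051,-0.165,0,0.5],[0,0,-5,-0.06,-0.2,0,0.5]]]}}

```text
time_s: 7.3
tool_pos: [491.3, -207.8, 151.1]
tcp_rot: [0.66, 0.751, -0.0, -0.001]
ft_force: [1.1, -0.4, -2.0]
grip_width: 0.742
```

Call:
{"api": "step_arm", "payload": {"motion": [[[0,0,0,-0.01,-0.03,-0.01,0.5],[0,0,0,-0.016,-0.05,-0.03,0.5],[0,0,0,-0.022,-0.065,-0.05,0.5],[0,0,0,-0.022,-0.07,-0.07,0.5],[0,0,0,-0.022,-0.07,-0.085,0.5]]]}}

```text
time_s: 7.8
tool_pos: [469.5, -276.2, 64.9]
tcp_rot: [0.66, 0.751, -0.0, -0.001]
ft_force: [0.1, 0.4, -1.9]
grip_width: 0.741
```

Call:
{"api": "step_arm", "payload": {"motion": [[[0,0,0,0,0,-0.006,0.5],[0,0,0,0,0,-0.012,0.5],[0,0,0,0,0,-0.016,0.5],[0,0,0,0,0,-0.018,0.5],[0,0,0,0,0,-0.018,0.5]]]}}

```text
time_s: 8.3
tool_pos: [471.8, -275.8, 49.6]
tcp_rot: [0.659, 0.752, 0.0, 0.0]
ft_force: [-0.3, 0.5, -2.8]
grip_width: 0.748
```

```bash
python3 - <<'E'
from h import *
im=snapshot("side");a=im[210:350,180:330]
cv2.imwrite("pics/c5.png",cv2.resize(a,(600,560),interpolation=cv2.INTER_CUBIC))
cv2.imwrite("pics/t5.png",snapshot("top"))
s=status.get_state();print(s["tool_pos"],s["tcp_rot"],s["ft_force"],s["grip_width"])
E
```

```text
[ 471.93354678 -276.00756849   49.92345551] [6.58937518e-01 7.52197482e-01 3.02606317e-05 5.42729531e-04] [ 0.22025947 -0.08162482 -2.14244073] 0.7440039696295841
```

View pics/c5.png

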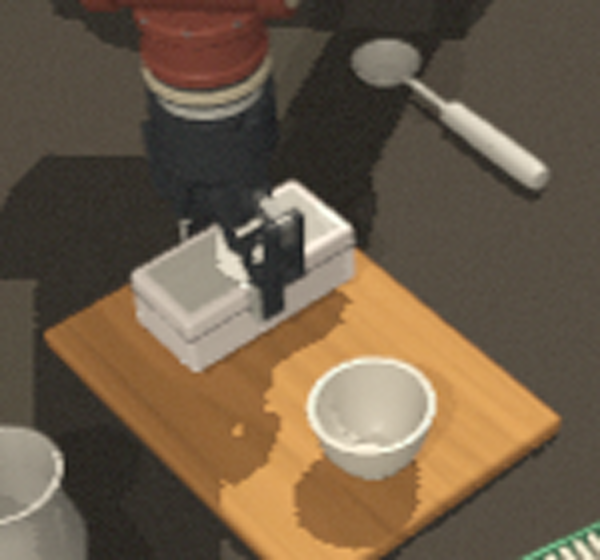

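The picture shows the tin held level over the free half of the board, well clear of the bowl. I'll lower it until contact.

Call:
{"api": "step_arm", "payload": {"motion": [[[0,0,0,0,0,-0.004,0.5],[0,0,0,0,0,-0.008,0.5],[0,0,0,0,0,-0.011,0.5],[0,0,0,0,0,-0.012,0.5],[0,0,0,0,0,-0.012,0.5]]]}}

```text
time_s: 8.9
tool_pos: [471.4, -275.9, 37.1]
tcp_rot: [0.659, 0.752, -0.0, -0.0]
ft_force: [0.1, -0.7, -0.8]
grip_width: 0.749
```

Call:
{"api": "step_arm", "payload": {"motion": [[[0,0,0,0,0,-0.001,0.5],[0,0,0,0,0,-0.001,0.5],[0,0,0,0,0,-0.002,0.5],[0,0,0,0,0,-0.002,0.5],[0,0,0,0,0,-0.002,0.5]]]}}

```text
time_s: 9.4
tool_pos: [471.7, -276.0, 36.8]
tcp_rot: [0.659, 0.752, -0.0, -0.0]
ft_force: [-4.9, 3.4, 9.6]
grip_width: 0.744
```

Contact. I'll release and rise.

Call:
{"api": "step_arm", "payload": {"motion": [[[0,0,0,0,0,0.001,0.8],[0,0,0,0,0,0.001,1],[0,0,0,0,0,0.001,1],[0,0,0,0,0,0.006,1],[0,0,0,0,0,0.016,1]]]}}

```text
time_s: 9.9
tool_pos: [470.8, -275.4, 50.8]
tcp_rot: [0.659, 0.752, -0.0, -0.001]
ft_force: [0.9, 0.3, -0.6]
grip_width: 1.001
```

Call:
{"api": "step_arm", "payload": {"motion": [[[0,0,0,0,0,0.02,1],[0,0,0,0,0,0.05,1],[0,0,0,0,0,0.09,1],[0,0,0,0,0,0.11,0.5],[0,0,0,0,0,0.12,0]]]}}

```text
time_s: 10.4
tool_pos: [472.8, -276.9, 175.3]
tcp_rot: [0.659, 0.752, 0.0, 0.003]
ft_force: [0.4, -0.9, -0.8]
grip_width: 0.697
```

```bash
python3 - <<'E'
from h import *
im=snapshot("top"); a=cv2.resize(im[135:255,190:310],(480,480),interpolation=cv2.INTER_CUBIC)
b=cv2.resize(snapshot("side")[200:320,340:420],(320,480),interpolation=cv2.INTER_CUBIC)
for q in("round_top","bar_top","square_top","cross_top"):
  for n in("top","side"):
    for r in spot_point(q,n)[:2]: print(q,n,np.round(r["point"],1),round(r["p"],2),px2w(n,r["point"],40).round(1))
cv2.imwrite("pics/k6.png",np.hstack([a,b]))
for n in("top","side"): print([(np.round(r["point"],1).tolist(),px2w(n,r["point"],14).round(0).tolist()) for r in spot_point("tin",n)])
s=status.get_state();print(s["tool_pos"],s["tcp_rot"],s["ft_force"],s["grip_width"])
E
```

```text
round_top top [148.7 281.3] 0.52 [391.4 349.8  40. ]
round_top top [228.9 201.6] 0.51 [565.8 176.4  40. ]
round_top side [396.5 238.3] 0.57 [574.6 178.2  40. ]
bar_top top [251.1 175.5] 0.62 [624.1 127.7  40. ]
bar_top side [395.9 255.7] 0.54 [628.2 127.   40. ]
square_top top [224.5 179.8] 0.44 [614.9 186.8  40. ]
square_top top [248.8 170. ] 0.22 [636.6 132.9  40. ]
cross_top top [254.7 195.5] 0.5 [579.  119.3  40. ]
cross_top side [386.8 246.3] 0.57 [584.7 132.4  40. ]
[([429.5, 247.5], [462.0, -270.0, 14.0]), ([150.4, 371.0], [195.0, 351.0, 14.0]), ([226.0, 180.1], [620.0, 189.0, 14.0])]
[([356.2, 171.4], [208.0, 329.0, 14.0]), ([239.4, 286.8], [465.0, -271.0, 14.0]), ([294.4, 238.1], [383.0, -44.0, 14.0])]
[ 471.2592011  -275.74193404  170.65961008] [ 6.59081912e-01  7.52070967e-01 -3.05858775e-05 -5.41461109e-04] [-0.89376837  0.42932755  0.42028924] -0.00358639306015421
```

View pics/k6.png

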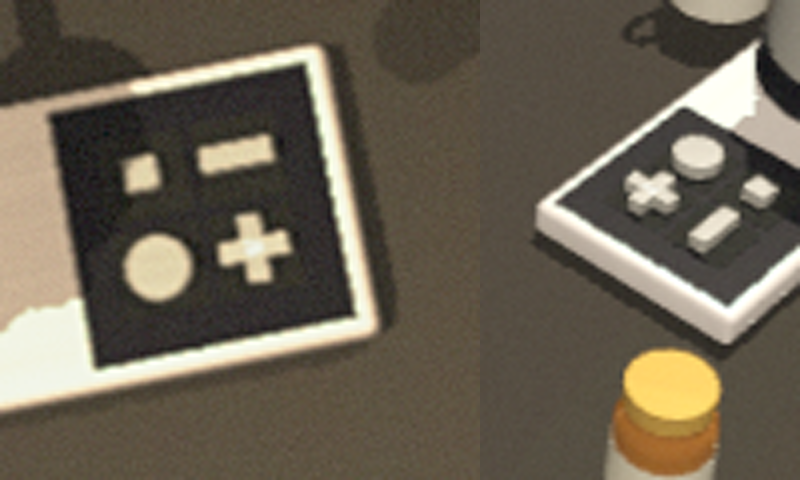

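The picture shows square (225,178) and bar (249,174) on the +x side, and round (229,202) and cross (254,197) on the -x side. All four are free. Next I'll fit the key positions from both views.

```bash
python3 - <<'E'
from h import *
top=dict(round=(229.3,201.6),bar=(248.8,173.5),square=(225.2,178.1),cross=(253.5,196.6))
side=dict(round=(394.5,237.6),bar=(398.2,256.2),square=(410.4,246.3),cross=(382.8,247.1))
loc=dict(round=(-27,27),bar=(27,-27),square=(27,27),cross=(-27,-27))
for n,d in(("top",top),("side",side)):
    W=np.array([px2w(n,d[k],40)[:2] for k in loc]);L=np.array([loc[k] for k in loc],float)
    c=W.mean(0);z=((W-c)@[1,1j])/(L@[1,1j]);a=np.angle(z.mean())
    F=c+L@np.array([[np.cos(a),np.sin(a)],[-np.sin(a),np.cos(a)]])
    print(n,c.round(1),np.degrees(a).round(2),abs(z).round(2));print(dict(zip(loc,F.round(1).tolist())))
E
```

```text
top [597.4 153.9] 11.08 [1.   0.99 0.99 1.  ]
{'round': [565.8, 175.2], 'bar': [629.1, 132.6], 'square': [618.8, 185.6], 'cross': [576.1, 122.2]}
side [601.4 153.6] 11.51 [1.03 1.03 1.03 1.01]
{'round': [569.6, 174.7], 'bar': [633.3, 132.5], 'square': [622.5, 185.4], 'cross': [580.3, 121.7]}
```

Call:
{"api": "step_arm", "payload": {"motion": [[[0,0,0,0.005,0.02,0,0],[0,0,1,0.014,0.065,0,0],[0,0,2,0.024,0.11,0,0],[0,0,3,0.034,0.157,0,0],[0,0,4,0.044,0.203,0,0]]]}}

```text
time_s: 11.5
tool_pos: [515.6, -71.2, 171.4]
tcp_rot: [0.632, 0.775, 0.0, 0.0]
ft_force: [0.6, -0.4, -0.4]
grip_width: -0.002
```

Call:
{"api": "step_arm", "payload": {"motion": [[[0,0,0,0.01,0.046,0,0],[0,0,0,0.02,0.092,0,0],[0,0,0,0.03,0.138,0,0],[0,0,0,0.04,0.18,0,0],[0,0,0,0.046,0.21,0,0]]]}}

```text
time_s: 12.0
tool_pos: [561.7, 139.8, 171.3]
tcp_rot: [0.632, 0.775, 0.0, -0.0]
ft_force: [-0.4, -1.0, -0.1]
grip_width: 0.001
```

Call:
{"api": "step_arm", "payload": {"motion": [[[0,0,0,0.004,0.02,0,0],[0,0,0,0.0065,0.032,-0.01,0],[0,0,0,0.0065,0.038,-0.035,0],[0,0,0,0.0065,0.038,-0.06,0],[0,0,0,0.0065,0.038,-0.08,0]]]}}

```text
time_s: 12.5
tool_pos: [567.0, 174.7, 88.8]
tcp_rot: [0.632, 0.775, -0.001, -0.001]
ft_force: [0.4, -0.5, 0.1]
grip_width: 0.002
```

Call:
{"api": "step_arm", "payload": {"motion": [[[0,0,0,0,0,-0.003,0],[0,0,0,0,0,-0.005,0],[0,0,0,0,0,-0.005,0],[0,0,0,0,0,-0.005,0],[0,0,0,0,0,-0.005,0]]]}}

```text
time_s: 13.0
tool_pos: [568.8, 175.2, 87.7]
tcp_rot: [0.632, 0.775, 0.001, 0.001]
ft_force: [0.1, -0.4, 0.2]
grip_width: -0.002
```

```bash
python3 - <<'E'
from h import *
a=snapshot("side")[200:280,345:445]
cv2.imwrite("pics/k7.png",cv2.resize(a,(750,600),interpolation=cv2.INTER_CUBIC))
s=status.get_state();print(s["tool_pos"],s["tcp_rot"],s["ft_force"],s["grip_width"])
E
```

```text
[568.68799933 175.16931502  87.47153819] [6.32434416e-01 7.74613279e-01 7.41760724e-04 6.53691263e-04] [-0.19475302 -0.80898296  0.53285711] -0.0008520637715764499
```

View pics/k7.png

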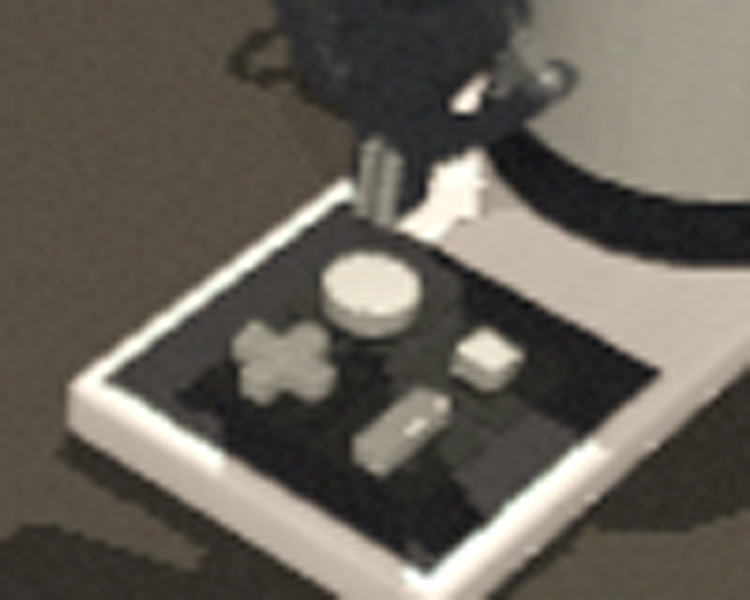

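The shut fingertips hang about 37 mm above the round key, tip at (396,229) in the side image, and the tin is gone from the keys. I'll press now.

Call:
{"api": "step_arm", "payload": {"motion": [[[0,0,0,0,0,-0.01,0],[0,0,0,0,0,-0.022,0],[0,0,0,0,0,-0.03,0],[0,0,0,0,0,-0.033,0],[0,0,0,0,0,-0.033,0]]]}}

```text
time_s: 13.55
tool_pos: [567.2, 175.0, 52.0]
tcp_rot: [0.632, 0.775, -0.001, -0.001]
ft_force: [-0.8, 0.6, -0.7]
grip_width: -0.005
```

Call:
{"api": "step_arm", "payload": {"motion": [[[0,0,0,0,0,-0.003,0],[0,0,0,0,0,-0.006,0],[0,0,0,0,0,-0.008,0],[0,0,0,0,0,-0.0085,0],[0,0,0,0,0,-0.0085,0]]]}}

```text
time_s: 14.05
tool_pos: [568.5, 175.2, 46.0]
tcp_rot: [0.632, 0.775, 0.0, 0.0]
ft_force: [-2.1, 0.2, 6.5]
grip_width: 0.002
```

Force is 6.5 N, above the 4 N needed to bottom out. I'll add a small extra push, then let go.

Call:
{"api": "step_arm", "payload": {"motion": [[[0,0,0,0,0,-0.001,0],[0,0,0,0,0,-0.001,0],[0,0,0,0,0,-0.001,0]]]}}

```text
time_s: 14.35
tool_pos: [568.6, 175.2, 45.9]
tcp_rot: [0.632, 0.775, 0.0, 0.0]
ft_force: [-3.5, -0.8, 10.0]
grip_width: -0.002
```

Call:
{"api": "step_arm", "payload": {"motion": [[[0,0,0,0,0,0.004,0],[0,0,0,0,0,0.012,0],[0,0,0,0,0,0.024,0],[0,0,0,0,0,0.03,0],[0,0,0,0,0,0.03,0]]]}}

```text
time_s: 14.85
tool_pos: [569.0, 175.3, 75.5]
tcp_rot: [0.632, 0.775, 0.001, 0.001]
ft_force: [1.0, 0.4, 0.0]
grip_width: -0.0
```

Call:
{"api": "step_arm", "payload": {"motion": [[[0,0,0,0.015,-0.01,0,0],[0,0,0,0.035,-0.024,0,0],[0,0,0,0.054,-0.037,0,0],[0,0,0,0.0625,-0.0425,0,0],[0,0,0,0.0625,-0.0425,0,0]]]}}

```text
time_s: 15.35
tool_pos: [631.5, 131.4, 73.4]
tcp_rot: [0.633, 0.774, -0.0, -0.0]
ft_force: [0.4, 1.2, 0.5]
grip_width: -0.0
```

```bash
python3 - <<'E'
from h import *
a=snapshot("side")[200:280,345:445]
cv2.imwrite("pics/k8.png",cv2.resize(a,(750,600),interpolation=cv2.INTER_CUBIC))
s=status.get_state();print(s["tool_pos"])
E
```

```text
[630.56995915 132.10271306  73.18371247]
```

View pics/k8.png

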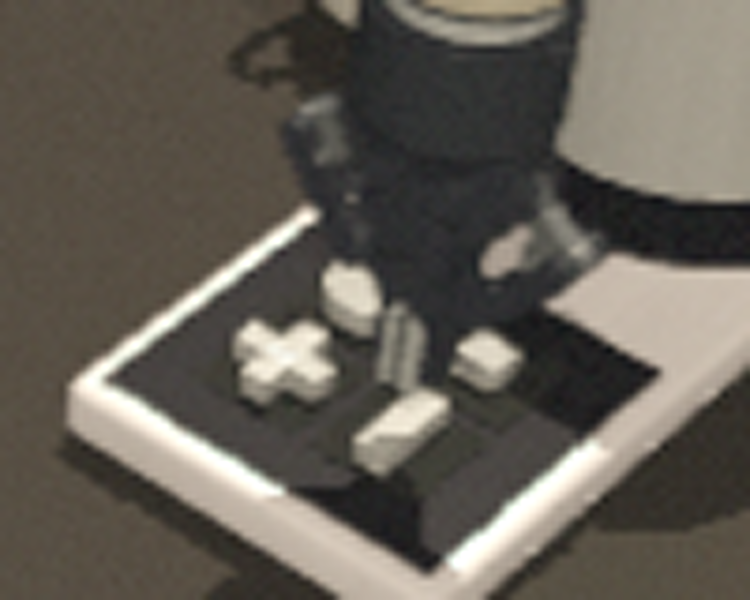

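The tip hangs right above the bar (projected to about (398,424) in the crop, bar centre (403,425)). I'll press.

Call:
{"api": "step_arm", "payload": {"motion": [[[0,0,0,0,0,-0.006,0],[0,0,0,0,0,-0.014,0],[0,0,0,0,0,-0.019,0],[0,0,0,0,0,-0.02,0],[0,0,0,0,0,-0.02,0]]]}}

```text
time_s: 15.9
tool_pos: [629.9, 132.8, 53.2]
tcp_rot: [0.632, 0.775, -0.0, -0.0]
ft_force: [0.3, -0.1, -0.2]
grip_width: 0.003
```

Call:
{"api": "step_arm", "payload": {"motion": [[[0,0,0,0,0,-0.003,0],[0,0,0,0,0,-0.006,0],[0,0,0,0,0,-0.009,0],[0,0,0,0,0,-0.0095,0],[0,0,0,0,0,-0.0095,0]]]}}

```text
time_s: 16.4
tool_pos: [631.1, 132.8, 46.0]
tcp_rot: [0.632, 0.775, 0.0, 0.0]
ft_force: [-3.8, 0.4, 7.9]
grip_width: -0.001
```

Bar is bottomed at 46.0 mm with 7.9 N, matching the round key. I'll let it up and go to the square, a shift of (-10.5, +53).

Call:
{"api": "step_arm", "payload": {"motion": [[[0,0,0,0,0,0,0],[0,0,0,0,0,0.006,0],[0,0,0,0,0,0.018,0],[0,0,0,0,0,0.028,0],[0,0,0,0,0,0.0295,0]]]}}

```text
time_s: 16.9
tool_pos: [631.7, 132.7, 75.9]
tcp_rot: [0.632, 0.775, 0.001, 0.001]
ft_force: [0.6, 0.3, 0.4]
grip_width: 0.002
```

Call:
{"api": "step_arm", "payload": {"motion": [[[0,0,0,-0.003,0.014,0,0],[0,0,0,-0.006,0.032,0,0],[0,0,0,-0.009,0.046,0,0],[0,0,0,-0.0105,0.053,0,0],[0,0,0,-0.0105,0.053,0,0]]]}}

```text
time_s: 17.4
tool_pos: [619.3, 187.2, 73.3]
tcp_rot: [0.632, 0.775, -0.0, -0.0]
ft_force: [0.1, 0.0, 0.1]
grip_width: -0.004
```

Call:
{"api": "step_arm", "payload": {"motion": [[[0,0,0,0,0,-0.006,0],[0,0,0,0,0,-0.014,0],[0,0,0,0,0,-0.019,0],[0,0,0,0,0,-0.02,0],[0,0,0,0,0,-0.02,0]]]}}

```text
time_s: 17.9
tool_pos: [619.7, 185.2, 53.1]
tcp_rot: [0.633, 0.774, -0.0, -0.0]
ft_force: [0.2, -0.7, -0.2]
grip_width: 0.001
```

Call:
{"api": "step_arm", "payload": {"motion": [[[0,0,0,0,0,-0.003,0],[0,0,0,0,0,-0.006,0],[0,0,0,0,0,-0.009,0],[0,0,0,0,0,-0.0095,0],[0,0,0,0,0,-0.0095,0]]]}}

```text
time_s: 18.4
tool_pos: [620.7, 185.5, 46.0]
tcp_rot: [0.632, 0.775, 0.0, 0.0]
ft_force: [-3.3, -2.0, 7.9]
grip_width: -0.001
```

Square is bottomed too (46.0 mm, 7.9 N). I'll hold briefly, rise clear and check.

Call:
{"api": "step_arm", "payload": {"motion": [[[0,0,0,0,0,0,0],[0,0,0,0,0,0.006,0],[0,0,0,0,0,0.025,0],[0,0,0,0,0,0.055,0],[0,0,0,0,0,0.09,0]]]}}

```text
time_s: 18.9
tool_pos: [618.5, 185.5, 133.3]
tcp_rot: [0.632, 0.775, -0.001, -0.001]
ft_force: [0.1, 1.2, 0.7]
grip_width: -0.003
```

Call:
{"api": "step_arm", "payload": {"motion": [[[0,0,0,-0.01,-0.03,0.03,0],[0,0,0,-0.02,-0.06,0.06,0],[0,0,0,-0.03,-0.09,0.08,0],[0,0,0,-0.04,-0.12,0.09,0],[0,0,0,-0.04,-0.12,0.09,0]]]}}

```text
time_s: 19.4
tool_pos: [580.2, 63.0, 226.7]
tcp_rot: [0.634, 0.774, 0.001, 0.002]
ft_force: [0.4, 0.7, -0.5]
grip_width: -0.003
```

```bash
python3 - <<'E'
from h import *
cv2.imwrite("pics/end.png",snapshot("side"))
s=status.get_state();print(s["time_s"],s["tool_pos"],s["ft_force"])
E
```

```text
19.45 [580.10617517  64.50189474 225.37168234] [0.2323534  0.09629792 0.2527468 ]
```

View pics/end.png

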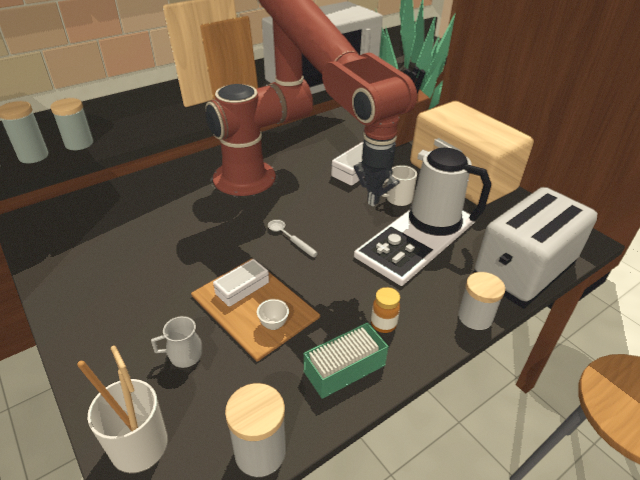

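The tin lies flat on the board at (241,282), the keys are free around (395,247), everything else is where it was, and the arm is clear.

```bash
python3 -c "
from plant import workorder; print(workorder.sign_off())"
```

```text
the job is handed in; nothing more can be done
None
```

The tin is on the tea board and the kettle keys were pressed in order: round, then bar, then square. I handed the job in at about 19.5 s; sign-off reports no verdict.

- **Tin:** I took the smaller tin off the keys and set it down at about (472, -276) mm. The networks' later reading was about 465, -271. The final picture shows it flat on the board, let go and clear of the bowl.
- **Keys:** Each press stopped at about 46.0 mm TCP height with 6.5–10 N on the wrist, above the 4 N needed to bottom out, and I rose clear after each one. I could not read the key joints directly, so "fully down" rests on those forces and heights.
- **Final picture:** The keys stand free, nothing else looks moved, and the arm was touching nothing.
- **Disagreement:** The two cameras differed by about 4 mm in x on the key positions, so I used the average.

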